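# Lever up the gate of the ball rack

### The job

Press down the red long end of the lever so that its short end raises the heavy steel flap, and keep it down until the steel ball has rolled out under the flap to the rubber stop at the end of the trough. Then ease the lever back up so that the flap closes without dropping shut, and come away. Do not touch the flap or the ball, do not lift the lever, and leave the other things on the bench where they are.

Things in the scene. Friction and masses are not known exactly. Their poses are not given: they have to be found in the camera images.
- gate_stand: Fixed grey base plate, 405 x 150 x 6 mm, carrying trough, blue fulcrum stand and blue hinge posts (106 mm high, at x = 200 mm). Origin on the bench, 190 mm from the plate's low-x edge; x runs along trough and lever towards the flap's hinge (away from the robot, turned 0.35 to 1.1 rad to the left), y left, z up. The lever lies along y = -45 mm, the trough along y = +25 mm
- lever_bar: Loose lever: flat steel bar 25 x 8 x 300 mm, 0.47 kg, resting level, underside at z = 75 mm. Origin mid underside; its y runs along it to the long end (with the red grip), z up. Fulcrum at y = -25 mm, short end at y = -150 mm, under the flap's pin. A red grip, 29 wide, 56 long, 12 mm thick, covers y = 96 to 152 mm
- lever_press (a point): Where to press: top of the red grip, mid width, 17 mm from its end, 160 mm from the fulcrum, z = 85 mm at rest. Up to about 15 N presses it down. 35 mm down lets the ball out, 45 mm is ample; about 55 mm down the bar meets a firm rubber stop (top at z = 17 mm) fixed below the grip
- lever_pivot (a point): Underside of the lever on the fulcrum, a round bar across it (top at z = 75 mm) between two blue cheeks that rise to z = 89 mm. Two lugs below the lever straddle the bar. Stays there throughout
- flap (a joint): Heavy steel flap (about 1.3 kg, plate 94 x 46 x 18 mm with a weight on top), hinged across the trough at the end away from the robot. 0 = closed; grows as its front rises (rad), about 0.45 with the lever fully down. From about 0.27 up the ball passes under its skirt. It falls shut when the lever is let go
- flap_pin (a point): Point on the steel pin, 10 mm thick, that sticks out of the flap's front and lies on the lever's short end
- ball_center (a point): Centre of the steel ball, 30 mm in diameter, 0.11 kg. At the start it lies in the trough behind the flap's skirt; it rolls out by itself in about a second once the flap is up
- trough_end (a point): Where the ball's centre comes to rest against the rubber stop at the low end of the trough, an aluminium channel 36 mm wide with 18 mm walls whose floor falls 7 degrees towards it
- orange_cap: Bystander: orange open cap, 42 mm wide, 36 mm high. Origin: centre of its underside
- step_gauge: Bystander: green stepped block, 82 x 43 x 34 mm. Origin: centre of its underside
- steel_dome: Bystander: pale steel dome, 66 mm wide, 50 mm high. Origin: centre of its underside

How it is judged (in metres and radians):
On the way, in this order (a step that is already met when the one before it is completed fails the run):
1. the flap is being raised by pressing the lever (value of joint flap above 0.12 rad and contact force between the fingers and lever_bar above 0.3 N).
2. the ball has rolled to the rubber stop while the lever is still held down (distance between ball_center and trough_end below 0.015 m and value of joint flap above 0.15 rad and contact force between the fingers and lever_bar above 0.3 N), for 0.1 s.
At the end, for the whole second after the job is handed in: The flap is closed again (under 0.04 rad), the ball's centre lies within 15 mm of its place at the rubber stop, and the lever rests level on its fulcrum, still, its short end under the flap's pin and its press point above z = 70 mm (value of joint flap below 0.04 rad and distance between ball_center and trough_end below 0.015 m and distance between lever_pivot and flap_pin below 0.115 m and height (world z) of lever_press above 0.07 m and linear speed of lever_bar below 0.03 m/s); the robot touches nothing.
It fails at once if the flap drops shut (falls faster than 3 rad/s) (velocity of joint flap below -3 rad/s).
It fails at once if the robot touches the flap (contact force between any of the fingers, the arm and flap above 0.5 N).
It fails at once if the robot touches the ball (contact force between any of the fingers, the arm and ball above 0.3 N).
It fails at once if the lever is lifted off or pushed off its fulcrum (distance of lever_pivot from where it was at the start of the episode above 0.015 m or height (world z) of lever_press above 0.11 m).
It fails at once if a bystander is moved (distance of any of orange_cap, step_gauge, steel_dome from where it was at the start of the episode above 0.015 m).
It also fails if it takes over 32 s, if anything falls off the work surface, if the arm or the gripper's body presses on something with over 40 N, if the wrist force passes 120 N, or if a joint passes its speed limit or range.

### The arm

A 6-joint arm with a two-finger parallel gripper is mounted at the origin on a cart in front of the work surface, level with it; the furniture and walls round the work are solid. World frame = base frame: x ahead of the robot, y to its left, z up, the work surface at z = 0. Lengths are in mm, angles in rad, forces in N, time in s.
With the tool pointing down it reaches from about 350 to 875 mm from the base axis. Payload 4.2 kg.
Tool frame: the origin (TCP) lies on the centre line of the jaws, within the pads' length; the fingertips stand 22 mm ahead of it and the grasp point (between the pads) lies 3 mm ahead of it (arm.nose_length is the distance from the TCP to the fingertips, in mm); z points along the fingers, x is the direction in which the jaws open and shut, and the axes are right-handed (so a half turn about z gives the same grasp; the last joint's range is limited). The gripper opens to 85 mm and grips with 20 to 120 N. Pads are 22 mm wide; open, the fingers measure 114 mm over their backs; the gripper's body (76 mm by 85 mm) begins 54 mm behind the grasp point. The pads swing forward as they close: fully open they stand 13 mm farther back than shut.
Start: joints at [1.493, 0.385, 0.008, 0, -1.194, -0.259], TCP at [206.51, 589.875, 253.312] pointing down, gripper open.
Joint ranges: [-3.14, 3.14], [-1.21, 2.06], [-1.07, 1.41], [-3.16, 2.05], [-2.99, -0.16], [-3.1, 3.1]. Speed limits (rad/s): [2.79, 2.79, 3.14, 3.14, 3.14, 3.14].

### API

Orientations are given as a unit quaternion [x, y, z, w].
In Python, from bench import telemetry, get_image, workorder, nets, arm gives the robot as it stands.
- The arm moves only by the tool apply_moves, never from a script. Its argument "steps" is a list of rows, each an object with "hand": the opening, from 0 (shut) to 1 (fully open); "xyz": the shift along the tool's x, y, z in cm, a list of three; "delta_rot": the turn, a rotation vector about the tool's x, y, z in rad, a list of three. In form: [{"hand": hand, "xyz": [x, y, z], "delta_rot": [wx, wy, wz]}, ...]. A call has 1 to 12 rows; each row is the pose to reach, as a shift and turn from the pose commanded when the call began, along the tool's axes at that moment; what a row does not reach only later rows make up. A row lasts 1/12 s, in which the tool goes at most 41.7 mm and 7.16 degrees, less where a joint would pass 70% of its speed; a pose out of reach is approached as far as the arm can. A call with a gripper value outside its range is refused whole. The fingers move at their own pace and stop on an object; the grip force is fixed at half the most. Time passes only in rows, so rows that repeat a pose let the fingers close. It gives the time, the measured TCP pose, the force and the opening at its end, in the units of the state.
- telemetry.read_state(): the state, without advancing time (a new reading comes with each control period).
- get_image(name): name is "scene" or "top" or "wrist"; returns a dict with "frame" (480x640x3 uint8, blue, green, red), "fx", "fy", "cx", "cy" (pixels), "origin" and "orientation" of the camera in the world. Camera axes: x right, y down, z forward; pixel columns grow to the right and rows downward; lengths in mm; the calibration is good to about 2 mm. The wrist camera is an equidistant fisheye: a pixel r from the principal point sees the ray r / f radians off the axis. A picture is of the moment at which its call begins. There is no depth.
- workorder.job_done(): hands the job in, once; it reports no verdict.
Trained networks look in a picture, given as the dict that the camera call returned (one of the last four; its "shot" number tells which), for a name from the list of things; names that differ only in an ending like _2 or _b are one class to them, and where a whole thing is asked for, a point or a joint stands for the part that bears it (a point fixed in the world has none). Each returns a list of dicts, best first, with "confidence" (0 to 1); they miss things now and then, are a little off and sometimes report something else, mostly with a low value. They report only what shows in the picture. A call takes as long as a camera call.
- nets.recognise(picture, label): "xyz" ([x, y, z] in mm, in world coordinates, good to about 4 mm: the middle of the surface that is visible of it).
- nets.outline_of(picture, label): "pixels" (480x640 bool, what is visible of it).
- nets.pinpoint(picture, label): "xyz" ([x, y, z] in mm, in world coordinates, good to about 4 mm: a listed point, or the origin of a listed thing).
The state is a dict: "clock": time; "joints": joint angles; "joint_vel": joint speeds; "joint_efforts": joint torques, N m; "position": TCP position; "ee_rot": TCP orientation; "contact_force": force on the tool from outside, world axes, zero at the start; "wrist_torque": the same for the moment, N m; "gripper_width": finger opening in mm.
Only numpy, scipy, OpenCV 4.12 (cv2) and the standard library are available. Lean on these libraries where they do the work, as an engineer would, in place of code of your own. Each camera call takes 0.05 s, during which the arm holds its last target.

## Working session

There is one attempt and no reset: what is moved stays moved. The work goes in short steps, Python scripts to look and compute and a tool call to move; the robot and the scene stay as the last step left them, time stands still between calls to the robot, and variables do not carry over. Pictures are saved under pics/ and viewed, and the job is handed in when it is done.

Besides the shell and the picture viewer there is one more tool, called after ">>>" in YAML: its name, and indented under it one key for each argument. apply_moves: Moves the arm, as the interface text tells. Its arguments: {"type":"object","properties":{"steps":{"type":"array"}},"required":["steps"]}

```bash
ls; mkdir -p pics; python3 - <<'E'
from bench import telemetry, get_image, workorder, nets, arm
import cv2
s=telemetry.read_state();print(s)
print(arm.nose_length)
for n in ["scene","top","wrist"]:
    p=get_image(n);cv2.imwrite(f"pics/{n}0.png",p["frame"])
    print(n,p["fx"],p["cx"],p["cy"],p["origin"],p["orientation"])
    for l in ["lever_press","lever_pivot","flap_pin","ball_center","trough_end","gate_stand","lever_bar","orange_cap","step_gauge","steel_dome"]:
        r=nets.pinpoint(p,l)
        print(l,[( [round(float(v),1) for v in q["xyz"]],round(float(q["confidence"]),2)) for q in r[:2]])
E
```

```text
pics
{'clock': 0.0, 'joints': array([ 1.49259874e+00,  3.85584671e-01,  6.57572208e-03, -4.90945425e-04,
       -1.19396599e+00, -2.58584188e-01]), 'joint_vel': array([-0.00097581, -0.00025432,  0.00019741, -0.00057089, -0.00147852,
       -0.00043367]), 'joint_efforts': array([-2.97968199e-04, -3.92282903e+01,  1.88402277e+01,  4.18622553e+00,
       -4.59313320e-03,  9.82347856e-07]), 'position': array([206.34560316, 589.37714456, 252.18613113]), 'ee_rot': array([-5.78522614e-01,  8.15665585e-01, -6.90360496e-04, -8.72947698e-04]), 'contact_force': array([-0.42733638,  0.41257898,  0.55582324]), 'wrist_torque': array([0.05429548, 0.00518241, 0.04616303]), 'gripper_width': 84.918204670729}
22.0
scene 433.9469312046783 318.7195195377944 242.00708171301457 [131.51351421 553.49530261 488.24753177] [-0.32872707  0.79597895 -0.47468897  0.18173167]
lever_press [([507.0, -93.7, 79.9], 0.67)]
lever_pivot [([592.3, -175.3, -0.8], 0.65), ([641.4, -3.2, 78.6], 0.61)]
flap_pin [([726.5, 52.4, 90.7], 0.92)]
ball_center [([699.7, 120.0, 64.8], 0.41)]
trough_end [([595.6, 52.6, 49.2], 0.95)]
gate
[... 392 characters left out ...]
89)]
lever_pivot [([647.3, -1.7, 74.0], 0.72)]
flap_pin [([722.0, 50.2, 85.7], 0.55)]
ball_center []
trough_end [([602.7, 50.4, 46.6], 0.66), ([647.0, -6.2, 76.6], 0.58)]
gate_stand [([601.7, 21.8, -1.5], 0.87)]
lever_bar [([623.5, -15.6, 74.1], 0.86), ([600.5, 49.9, 51.2], 0.65)]
orange_cap [([528.9, 113.2, -2.6], 0.75)]
step_gauge [([591.2, -178.1, 2.4], 0.83)]
steel_dome [([725.2, -57.9, -0.1], 0.87)]
wrist 371.64829954431775 315.2493602204978 236.13985758556308 [279.91600051 563.53834292 374.16463863] [-0.57134789  0.80640815  0.12455579 -0.08805299]
lever_press []
lever_pivot []
flap_pin []
ball_center []
trough_end []
gate_stand []
lever_bar []
orange_cap []
step_gauge []
steel_dome []
```

View pics/scene0.png

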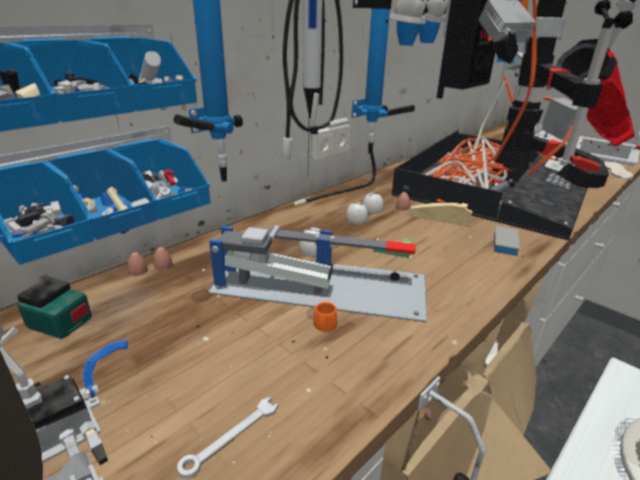

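View pics/top0.png

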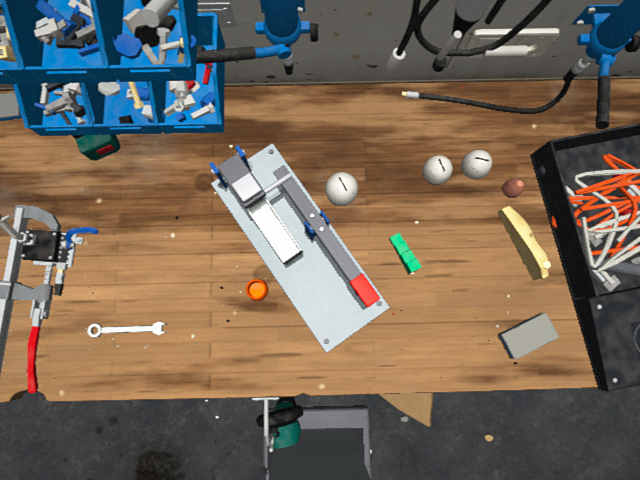

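```bash
cat > h.py <<'E'
import numpy as np
from scipy.spatial.transform import Rotation as R
def proj(p,X):
    c=R.from_quat(p["orientation"]).inv().apply(np.array(X)-p["origin"])
    return p["cx"]+p["fx"]*c[0]/c[2], p["cy"]+p["fy"]*c[1]/c[2]
def ray(p,uv):
    d=R.from_quat(p["orientation"]).apply([(uv[0]-p["cx"])/p["fx"],(uv[1]-p["cy"])/p["fy"],1])
    return np.array(p["origin"]),d/np.linalg.norm(d)
def at_z(p,uv,z):
    o,d=ray(p,uv); return o+d*(z-o[2])/d[2]
def tri(p1,u1,p2,u2):
    o1,d1=ray(p1,u1);o2,d2=ray(p2,u2)
    t=np.linalg.lstsq(np.c_[d1,-d2],o2-o1,rcond=None)[0]
    a,b=o1+t[0]*d1,o2+t[1]*d2
    return (a+b)/2,np.linalg.norm(a-b)
E
python3 - <<'E'
from bench import get_image,nets
from h import *
import cv2
P={n:get_image(n) for n in("scene","top")}
ctr={}
for n,p in P.items():
    img=p["frame"]; hsv=cv2.cvtColor(img,cv2.COLOR_BGR2HSV)
    m=(((hsv[...,0]<7)|(hsv[...,0]>172))&(hsv[...,1]>140)&(hsv[...,2]>60)).astype(np.uint8)
    k,l,st,c=cv2.connectedComponentsWithStats(m)
    for i in range(1,k):
        if st[i,4]>80: print(n,st[i],c[i])
    print({l:[round(float(v)) for v in proj(p,X)] for l,X in dict(press=[508,-91,85],pivot=[645,-2,75],pin=[724,51,88]).items()})
E
```

```text
scene [ 587   64   47   82 2074] [611.67695275 111.20250723]
scene [546  68  24  18 130] [554.70769231  73.38461538]
scene [540 140  21  17 166] [549.54216867 147.24096386]
scene [571 155  29  16 291] [584.65979381 162.95876289]
scene [164 170  11  15  82] [169.14634146 176.45121951]
scene [386 241  30  13 307] [400.53094463 247.02605863]
scene [ 71 303  17  19 177] [ 78.78531073 312.22033898]
{'press': [407, 245], 'pivot': [323, 240], 'pin': [276, 230]}
top [ 96 145  18  10  86] [104.91860465 149.1627907 ]
top [350 274  30  33 499] [364.09819639 289.9759519 ]
top [ 27 326  13  67 605] [ 31.97520661 359.36694215]
{'press': [368, 296], 'pivot': [316, 222], 'pin': [286, 179]}
```

The scene view shows the red grip at about (400,247), the fulcrum at (320,240) and the flap at about (255,240). In the top view the grip is at (364,290), the orange cap at (257,289), the green block at (405,254) and the dome at (342,188). Next I refine the press point from both views.

```bash
python3 - <<'E'
from bench import get_image,nets,telemetry
from h import *
import cv2
P={n:get_image(n) for n in("scene","top")}
# grip corners in top
img=P["top"]["frame"]; hsv=cv2.cvtColor(img,cv2.COLOR_BGR2HSV)
m=(((hsv[...,0]<8)|(hsv[...,0]>170))&(hsv[...,1]>120)&(hsv[...,2]>60)).astype(np.uint8)
m[:260]=0;m[:,:340]=0;m[:,390:]=0;m[320:]=0
c=max(cv2.findContours(m,0,2)[0],key=cv2.contourArea)
box=cv2.boxPoints(cv2.minAreaRect(c));W=np.array([at_z(P["top"],b,85) for b in box]);print(W.round(1),W.mean(0).round(1), [np.linalg.norm(W[i]-W[i-1]).round(1) for i in range(4)])
pp=[nets.pinpoint(P[n],"lever_press")[0]["xyz"] for n in P]
print("tri nets press",tri(P["scene"],proj(P["scene"],pp[0]),P["top"],proj(P["top"],pp[1])))
print("tri centroid",tri(P["scene"],(400.5,246),P["top"],(364.1,290)))
piv=nets.pinpoint(P["top"],"lever_pivot");print(piv[0]["xyz"],pp)
E
python3 - <<'E'
import cv2
i=cv2.imread('pics/top0.png')[140:360,200:430];cv2.imwrite('pics/topc.png',cv2.resize(i,None,fx=2.7,fy=2.7,interpolation=2))
i=cv2.imread('pics/scene0.png')[215:335,200:440];cv2.imwrite('pics/scc.png',cv2.resize(i,None,fx=3.3,fy=3.3,interpolation=2))
E
```

```text
[[ 532.7  -56.4   85. ]
 [ 549.4  -81.3   85. ]
 [ 503.3 -111.9   85. ]
 [ 486.9  -87.1   85. ]] [518.1 -84.2  85. ] [np.float64(55.1), np.float64(30.0), np.float64(55.4), np.float64(29.7)]
tri nets press (array([529.73659625,  -4.0967931 , 126.41603755]), np.float64(125.64833504953687))
tri centroid (array([518.07729429, -84.54018278,  81.6090816 ]), np.float64(0.22949296732799354))
[646.0, -3.5, 76.5] [[509.4, -92.3, 79.6], [604.8, 25.3, 0.1]]
```

View pics/topc.png

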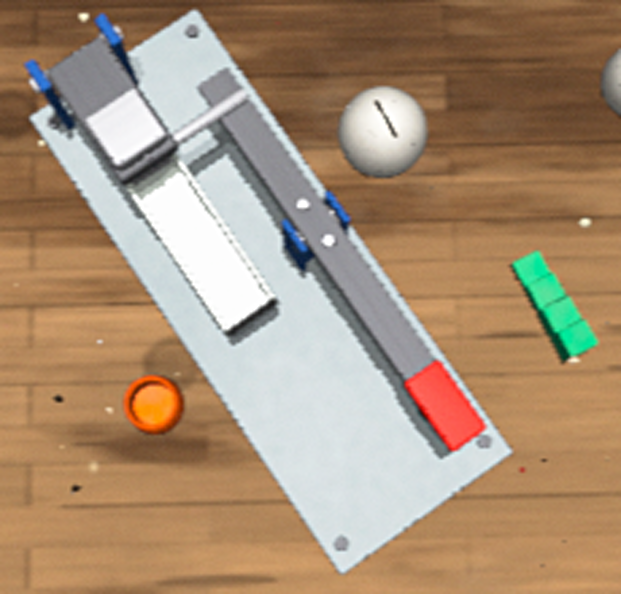

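View pics/scc.png

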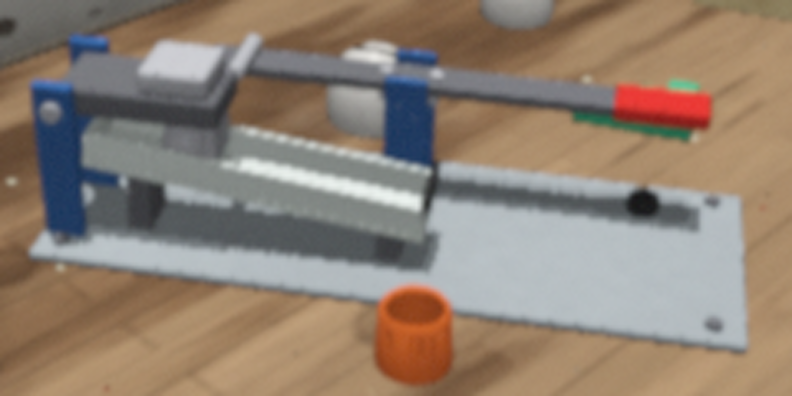

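```bash
python3 - <<'E'
from bench import telemetry
from h import *
s=telemetry.read_state();r=R.from_quat(s["ee_rot"])
goal=np.array([508.9,-90.3,200]);print(s["clock"],r.as_matrix().round(4))
d=r.inv().apply(goal-s["position"]);print(d)
u=np.array([-.833,-.553,0]);G=np.c_[u,np.cross([0,0,-1],u),[0,0,-1]]
print((r.inv()*R.from_matrix(G)).as_rotvec())
E
```

```text
2.0 [[-0.3305 -0.9438  0.    ]
 [-0.9438  0.3305  0.    ]
 [-0.      0.     -1.    ]]
[ 542.03728473 -510.16391561   53.31130554]
[5.19343330e-06 1.45994266e-05 6.47943917e-01]
```

>>> apply_moves:
  steps:
    - {"hand": 0, "xyz": [1.5, -1.4, 0], "delta_rot": [0, 0, 0.05]}
    - {"hand": 0, "xyz": [4, -3.8, 0], "delta_rot": [0, 0, 0.1]}
    - {"hand": 0, "xyz": [6.8, -6.4, 0], "delta_rot": [0, 0, 0.15]}
    - {"hand": 0, "xyz": [9.6, -9, 0], "delta_rot": [0, 0, 0.2]}
    - {"hand": 0, "xyz": [12.4, -11.6, 0], "delta_rot": [0, 0, 0.26]}
    - {"hand": 0, "xyz": [15.2, -14.3, 0], "delta_rot": [0, 0, 0.32]}
    - {"hand": 0, "xyz": [18, -16.9, 0], "delta_rot": [0, 0, 0.38]}
    - {"hand": 0, "xyz": [20.8, -19.6, 0], "delta_rot": [0, 0, 0.44]}
    - {"hand": 0, "xyz": [23.6, -22.2, 0], "delta_rot": [0, 0, 0.5]}
    - {"hand": 0, "xyz": [26.4, -24.8, 0], "delta_rot": [0, 0, 0.56]}
    - {"hand": 0, "xyz": [29.2, -27.5, 0], "delta_rot": [0, 0, 0.61]}
    - {"hand": 0, "xyz": [31.5, -29.6, 0], "delta_rot": [0, 0, 0.648]}

```text
clock: 3.0
position: [382.2, 192.5, 253.7]
ee_rot: [-0.288, 0.958, 0.0, 0.0]
contact_force: [0.1, 0.6, 0.4]
gripper_width: 0.0
```

```bash
cat > g.py <<'E'
from bench import telemetry
from h import *
import sys
s=telemetry.read_state();r=R.from_quat(s["ee_rot"])
goal=np.array([float(v) for v in sys.argv[1:4]])
u=np.array([-.833,-.553,0]);G=np.c_[u,np.cross([0,0,-1],u),[0,0,-1]]
print(s["clock"],s["position"],s["contact_force"],s["gripper_width"],s["joints"].round(2))
print("shift cm",r.inv().apply(goal-s["position"])/10,"rot",(r.inv()*R.from_matrix(G)).as_rotvec())
E
python3 g.py 508.9 -90.3 180
```

```text
3.0 [382.16859926 192.50892613 253.72592023] [0.08959555 0.60527843 0.36887987] 0.03847759837441661 [ 0.85  0.04 -0.44  0.   -1.09 -0.27]
shift cm [  5.0043077  -30.58561655   7.3654222 ] rot [ 9.17869412e-05  8.65042959e-04 -2.79422097e-03]
```

>>> apply_moves:
  steps:
    - {"hand": 0, "xyz": [0.5, -2.5, 0], "delta_rot": [0, 0, 0]}
    - {"hand": 0, "xyz": [1, -6, 0], "delta_rot": [0, 0, 0]}
    - {"hand": 0, "xyz": [1.6, -9.7, 0], "delta_rot": [0, 0, 0]}
    - {"hand": 0, "xyz": [2.2, -13.4, 0.5], "delta_rot": [0, 0, 0]}
    - {"hand": 0, "xyz": [2.8, -17, 1.2], "delta_rot": [0, 0, 0]}
    - {"hand": 0, "xyz": [3.4, -20.5, 2.2], "delta_rot": [0, 0, 0]}
    - {"hand": 0, "xyz": [4, -24, 3.5], "delta_rot": [0, 0, 0]}
    - {"hand": 0, "xyz": [4.5, -27, 5], "delta_rot": [0, 0, 0]}
    - {"hand": 0, "xyz": [4.8, -29, 6.2], "delta_rot": [0, 0, 0]}
    - {"hand": 0, "xyz": [4.9, -30, 7], "delta_rot": [0, 0, 0]}
    - {"hand": 0, "xyz": [5, -30.6, 7.4], "delta_rot": [0, 0, 0]}
    - {"hand": 0, "xyz": [5, -30.6, 7.4], "delta_rot": [0, 0, 0]}

```text
clock: 4.0
position: [509.2, -88.4, 178.4]
ee_rot: [-0.288, 0.958, 0.0, -0.001]
contact_force: [-0.0, 0.4, 0.3]
gripper_width: 0.0
```

```bash
python3 g.py 508.9 -90.3 112; python3 -c "
from bench import get_image
import cv2
for n in ('scene','wrist'):
    cv2.imwrite(f'pics/{n}1.png',get_image(n)['frame'])
i=cv2.imread('pics/scene1.png')[150:335,200:500];cv2.imwrite('pics/scc1.png',cv2.resize(i,None,fx=2.6,fy=2.6))
"
```

```text
4.0 [509.17117407 -88.38406844 178.44562567] [-0.03913143  0.42717001  0.34472748] 0.04525129745467509 [ 0.14  0.27 -0.36 -0.   -0.94  0.44]
shift cm [ 0.11741888 -0.15020357  6.64464496] rot [ 0.0008175  -0.0016498  -0.00120801]
```

View pics/scc1.png

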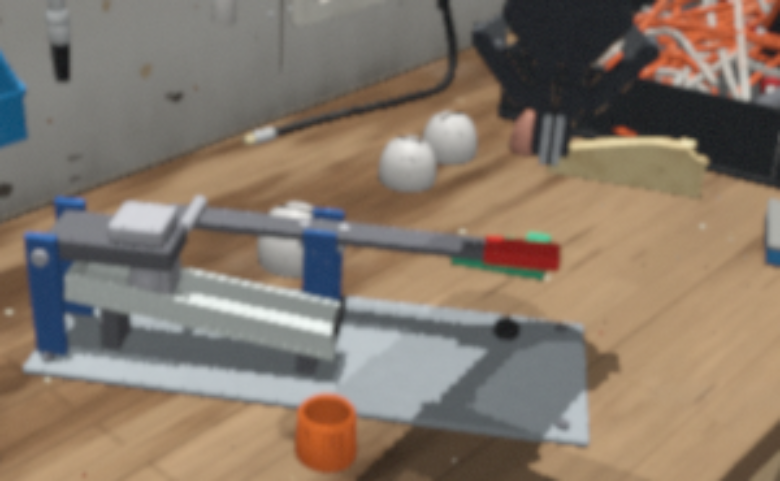

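View pics/wrist1.png

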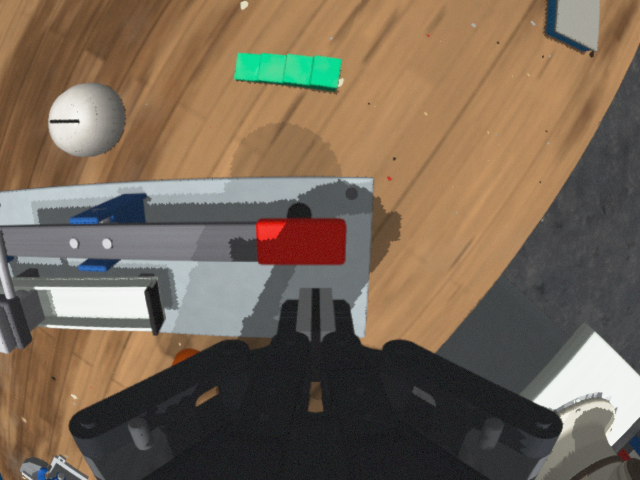

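The scene crop shows the shut fingers above the red grip. In the wrist view the fingertips (315,290) line up with the outer part of the grip (258-345, 219-264). Next I go down to just above it.

>>> apply_moves:
  steps:
    - {"hand": 0, "xyz": [0.1, -0.1, 1], "delta_rot": [0, 0, 0]}
    - {"hand": 0, "xyz": [0.1, -0.15, 2.5], "delta_rot": [0, 0, 0]}
    - {"hand": 0, "xyz": [0.1, -0.15, 4], "delta_rot": [0, 0, 0]}
    - {"hand": 0, "xyz": [0.1, -0.15, 5.2], "delta_rot": [0, 0, 0]}
    - {"hand": 0, "xyz": [0.1, -0.15, 6], "delta_rot": [0, 0, 0]}
    - {"hand": 0, "xyz": [0.1, -0.15, 6.4], "delta_rot": [0, 0, 0]}
    - {"hand": 0, "xyz": [0.1, -0.15, 6.4], "delta_rot": [0, 0, 0]}

```text
clock: 4.68
position: [508.9, -89.2, 114.7]
ee_rot: [-0.289, 0.957, 0.0, -0.001]
contact_force: [-1.1, 0.2, -0.7]
gripper_width: 0.1
```

```bash
python3 g.py 508.9 -90.3 107; python3 -c "
from bench import get_image
import cv2
for n in ('scene','wrist'):
    cv2.imwrite(f'pics/{n}2.png',get_image(n)['frame'])
i=cv2.imread('pics/scene2.png')[180:335,200:460];cv2.imwrite('pics/scc2.png',cv2.resize(i,None,fx=3,fy=3))
"
```

```text
4.6833 [508.93446444 -89.15978454 114.74095651] [-1.12228977  0.22884575 -0.74383118] 0.06827169976233999 [ 0.14  0.35 -0.44 -0.   -0.78  0.45]
shift cm [ 0.06519845 -0.0934871   0.77410994] rot [ 0.00058592 -0.0010515   0.00083244]
```

View pics/scc2.png

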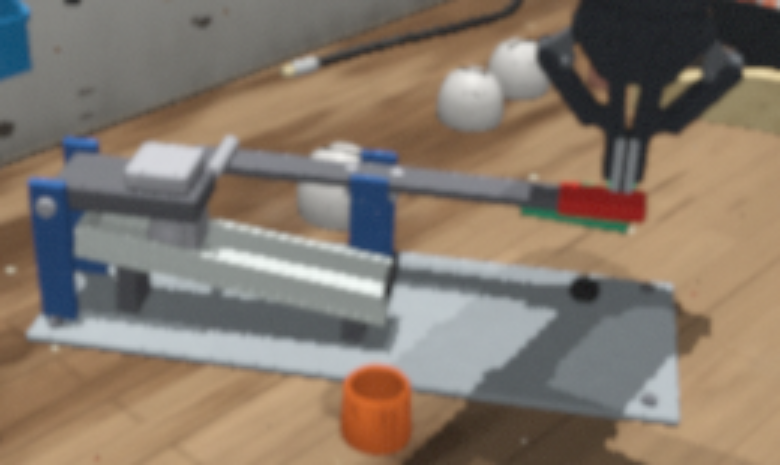

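View pics/wrist2.png

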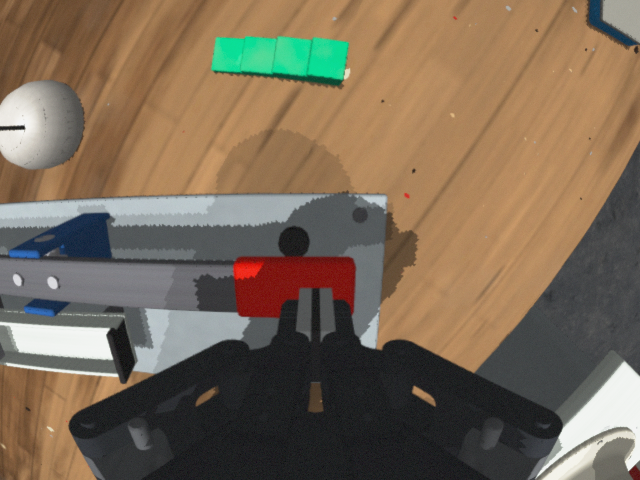

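Finger alignment is good: in the scene view the tips sit just above the outer half of the grip. Now I press.

>>> apply_moves:
  steps:
    - {"hand": 0, "xyz": [0.05, -0.1, 0.4], "delta_rot": [0, 0, 0]}
    - {"hand": 0, "xyz": [0.05, -0.1, 0.8], "delta_rot": [0, 0, 0]}
    - {"hand": 0, "xyz": [0.05, -0.1, 1.2], "delta_rot": [0, 0, 0]}
    - {"hand": 0, "xyz": [0.05, -0.1, 1.6], "delta_rot": [0, 0, 0]}
    - {"hand": 0, "xyz": [0.05, -0.1, 2.0], "delta_rot": [0, 0, 0]}
    - {"hand": 0, "xyz": [0.05, -0.1, 2.5], "delta_rot": [0, 0, 0]}
    - {"hand": 0, "xyz": [0, -0.1, 3.0], "delta_rot": [0, 0, 0]}
    - {"hand": 0, "xyz": [-0.05, -0.1, 3.5], "delta_rot": [0, 0, 0]}
    - {"hand": 0, "xyz": [-0.1, -0.1, 4.0], "delta_rot": [0, 0, 0]}
    - {"hand": 0, "xyz": [-0.15, -0.1, 4.5], "delta_rot": [0, 0, 0]}
    - {"hand": 0, "xyz": [-0.2, -0.1, 4.9], "delta_rot": [0, 0, 0]}
    - {"hand": 0, "xyz": [-0.25, -0.1, 5.2], "delta_rot": [0, 0, 0]}

```text
clock: 5.78
position: [513.1, -89.4, 64.0]
ee_rot: [-0.289, 0.957, -0.001, 0.001]
contact_force: [-0.9, -0.4, 11.2]
gripper_width: -0.1
```

```bash
python3 g.py 506 -91 62; python3 -c "
from bench import get_image
import cv2
for n in ('scene','wrist'):
    cv2.imwrite(f'pics/{n}3.png',get_image(n)['frame'])
i=cv2.imread('pics/scene3.png')[180:335,200:460];cv2.imwrite('pics/scc3.png',cv2.resize(i,None,fx=3,fy=3))
"
```

```text
5.7833 [513.07772201 -89.36555616  64.04997948] [-0.89946523 -0.42345513 11.19592379] -0.11549856278537386 [ 0.14  0.43 -0.48  0.   -0.66  0.45]
shift cm [0.68014327 0.25621456 0.20356559] rot [-0.00174514  0.00144983  0.00083907]
```

View pics/scc3.png

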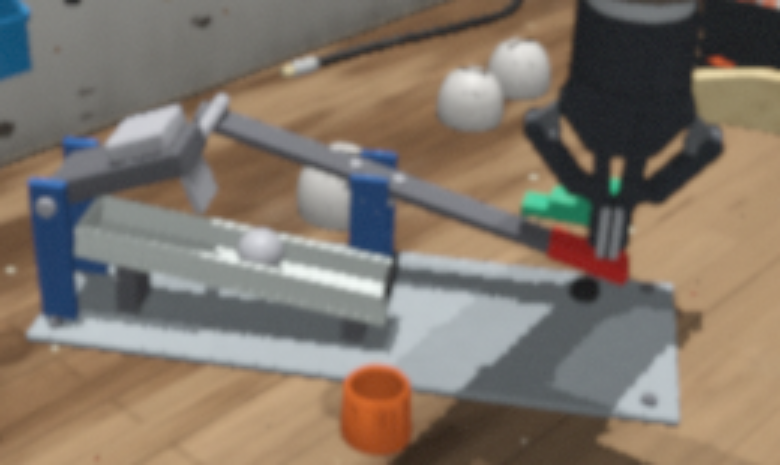

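View pics/wrist3.png

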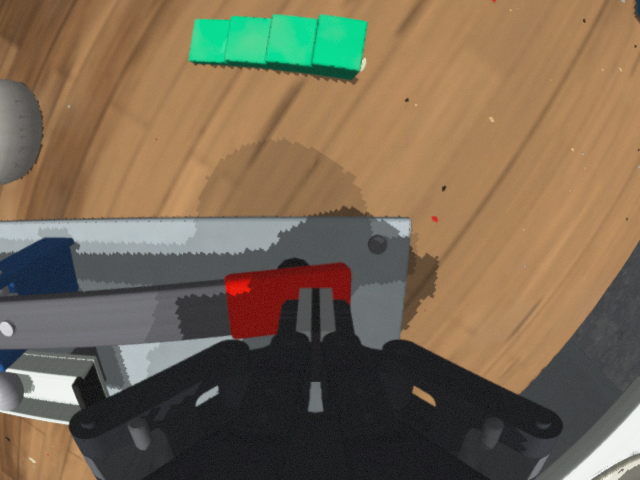

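The lever is down, the flap is up and the ball is rolling: scene crop shows it at (262,245). I hold here.

>>> apply_moves:
  steps:
    - {"hand": 0, "xyz": [0, 0, 0], "delta_rot": [0, 0, 0]}
    - {"hand": 0, "xyz": [0, 0, 0], "delta_rot": [0, 0, 0]}
    - {"hand": 0, "xyz": [0, 0, 0], "delta_rot": [0, 0, 0]}
    - {"hand": 0, "xyz": [0, 0, 0], "delta_rot": [0, 0, 0]}
    - {"hand": 0, "xyz": [0, 0, 0], "delta_rot": [0, 0, 0]}
    - {"hand": 0, "xyz": [0, 0, 0], "delta_rot": [0, 0, 0]}
    - {"hand": 0, "xyz": [0, 0, 0], "delta_rot": [0, 0, 0]}
    - {"hand": 0, "xyz": [0, 0, 0], "delta_rot": [0, 0, 0]}
    - {"hand": 0, "xyz": [0, 0, 0], "delta_rot": [0, 0, 0]}
    - {"hand": 0, "xyz": [0, 0, 0], "delta_rot": [0, 0, 0]}
    - {"hand": 0, "xyz": [0, 0, 0], "delta_rot": [0, 0, 0]}
    - {"hand": 0, "xyz": [0, 0, 0], "delta_rot": [0, 0, 0]}

```text
clock: 6.88
position: [513.0, -89.3, 63.8]
ee_rot: [-0.289, 0.957, -0.0, 0.001]
contact_force: [-0.6, -1.1, 6.3]
gripper_width: 0.3
```

```bash
python3 g.py 506 -91 62; python3 -c "
from bench import get_image,nets
import cv2
p=get_image('scene')
print(nets.pinpoint(p,'ball_center'),nets.pinpoint(p,'trough_end'))
cv2.imwrite(f'pics/scene4.png',p['frame'])
i=cv2.imread('pics/scene4.png')[180:335,200:460];cv2.imwrite('pics/scc4.png',cv2.resize(i,None,fx=3,fy=3))
"
```

```text
6.8833 [512.97677876 -89.34827911  63.8447009 ] [-0.55163539 -1.13648418  6.33263595] 0.3408439923285659 [ 0.14  0.43 -0.48  0.   -0.66  0.45]
shift cm [0.67282055 0.2488004  0.18296534] rot [-0.00154532  0.00166591  0.00037385]
[{'xyz': [601.3, 52.1, 51.2], 'confidence': 0.61}] [{'xyz': [596.8, 50.5, 46.5], 'confidence': 0.69}]
```

View pics/scc4.png

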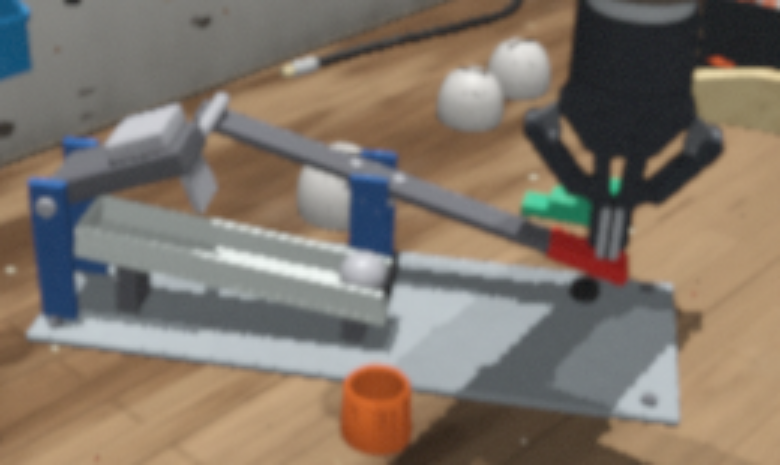

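The ball is at the stop: crop (362,268), with the net placing it within about 6 mm. I hold briefly, then ease up slowly.

>>> apply_moves:
  steps:
    - {"hand": 0, "xyz": [0, 0, 0], "delta_rot": [0, 0, 0]}
    - {"hand": 0, "xyz": [0, 0, 0], "delta_rot": [0, 0, 0]}
    - {"hand": 0, "xyz": [0, 0, 0], "delta_rot": [0, 0, 0]}
    - {"hand": 0, "xyz": [0, 0, 0], "delta_rot": [0, 0, 0]}
    - {"hand": 0, "xyz": [0, 0, -0.1], "delta_rot": [0, 0, 0]}
    - {"hand": 0, "xyz": [0, 0, -0.3], "delta_rot": [0, 0, 0]}
    - {"hand": 0, "xyz": [0, 0, -0.5], "delta_rot": [0, 0, 0]}
    - {"hand": 0, "xyz": [0.05, 0, -0.7], "delta_rot": [0, 0, 0]}
    - {"hand": 0, "xyz": [0.05, 0, -0.9], "delta_rot": [0, 0, 0]}
    - {"hand": 0, "xyz": [0.05, 0, -1.1], "delta_rot": [0, 0, 0]}
    - {"hand": 0, "xyz": [0.1, 0, -1.3], "delta_rot": [0, 0, 0]}
    - {"hand": 0, "xyz": [0.1, 0, -1.5], "delta_rot": [0, 0, 0]}

```text
clock: 8.03
position: [510.5, -89.7, 78.3]
ee_rot: [-0.289, 0.957, 0.0, -0.001]
contact_force: [-1.7, -0.8, 2.4]
gripper_width: 0.0
```

>>> apply_moves:
  steps:
    - {"hand": 0, "xyz": [0, 0, -0.2], "delta_rot": [0, 0, 0]}
    - {"hand": 0, "xyz": [0.05, 0, -0.4], "delta_rot": [0, 0, 0]}
    - {"hand": 0, "xyz": [0.05, 0, -0.6], "delta_rot": [0, 0, 0]}
    - {"hand": 0, "xyz": [0.05, 0, -0.8], "delta_rot": [0, 0, 0]}
    - {"hand": 0, "xyz": [0.1, 0, -1.0], "delta_rot": [0, 0, 0]}
    - {"hand": 0, "xyz": [0.1, 0, -1.2], "delta_rot": [0, 0, 0]}
    - {"hand": 0, "xyz": [0.1, 0, -1.4], "delta_rot": [0, 0, 0]}
    - {"hand": 0, "xyz": [0.1, 0, -1.6], "delta_rot": [0, 0, 0]}
    - {"hand": 0, "xyz": [0.1, 0, -1.8], "delta_rot": [0, 0, 0]}
    - {"hand": 0, "xyz": [0.1, 0, -2.0], "delta_rot": [0, 0, 0]}
    - {"hand": 0, "xyz": [0.1, 0, -2.2], "delta_rot": [0, 0, 0]}
    - {"hand": 0, "xyz": [0.1, 0, -2.4], "delta_rot": [0, 0, 0]}

```text
clock: 9.03
position: [510.3, -90.2, 102.6]
ee_rot: [-0.289, 0.957, -0.0, -0.0]
contact_force: [-3.8, -1.2, 3.6]
gripper_width: -0.0
```

>>> apply_moves:
  steps:
    - {"hand": 0, "xyz": [0, 0, -0.15], "delta_rot": [0, 0, 0]}
    - {"hand": 0, "xyz": [0, 0, -0.3], "delta_rot": [0, 0, 0]}
    - {"hand": 0, "xyz": [0, 0, -0.45], "delta_rot": [0, 0, 0]}
    - {"hand": 0, "xyz": [0, 0, -0.6], "delta_rot": [0, 0, 0]}
    - {"hand": 0, "xyz": [0, 0, -0.75], "delta_rot": [0, 0, 0]}
    - {"hand": 0, "xyz": [0, 0, -0.9], "delta_rot": [0, 0, 0]}
    - {"hand": 0, "xyz": [0, 0, -1.05], "delta_rot": [0, 0, 0]}
    - {"hand": 0, "xyz": [0, 0, -1.25], "delta_rot": [0, 0, 0]}
    - {"hand": 0, "xyz": [0, 0, -1.5], "delta_rot": [0, 0, 0]}

```text
clock: 9.78
position: [510.4, -90.1, 117.4]
ee_rot: [-0.289, 0.957, 0.0, -0.0]
contact_force: [-1.3, -0.6, -0.1]
gripper_width: 0.1
```

```bash
python3 g.py 506 -91 180; python3 -c "
from bench import get_image,nets
import cv2
p=get_image('scene')
cv2.imwrite(f'pics/scene5.png',p['frame'])
i=cv2.imread('pics/scene5.png')[180:335,200:460];cv2.imwrite('pics/scc5.png',cv2.resize(i,None,fx=3,fy=3))
"
```

```text
9.7833 [510.36339565 -90.13889754 117.35324029] [-1.25585782 -0.63458681 -0.1064889 ] 0.11773183978363591 [ 0.14  0.35 -0.43 -0.   -0.79  0.45]
shift cm [ 0.41134268  0.16998527 -6.26465278] rot [ 6.66718165e-05 -2.88724540e-05 -5.82751572e-05]
```

View pics/scc5.png

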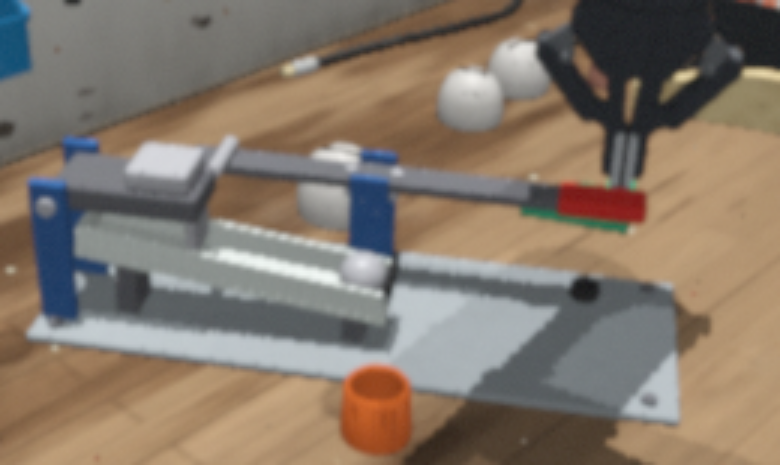

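The flap is closed, the lever is level (grip back at crop (600,200)), the ball is at the stop, and the fingers are clear. I back off upwards.

>>> apply_moves:
  steps:
    - {"hand": 0, "xyz": [0, 0, -1], "delta_rot": [0, 0, 0]}
    - {"hand": 0, "xyz": [0, 0, -3], "delta_rot": [0, 0, 0]}
    - {"hand": 0, "xyz": [0, 0, -5], "delta_rot": [0, 0, 0]}
    - {"hand": 0, "xyz": [0, 0, -7], "delta_rot": [0, 0, 0]}
    - {"hand": 0, "xyz": [0, 0, -9], "delta_rot": [0, 0, 0]}
    - {"hand": 0, "xyz": [0, 0, -10], "delta_rot": [0, 0, 0]}
    - {"hand": 0, "xyz": [0, 0, -10], "delta_rot": [0, 0, 0]}
    - {"hand": 0, "xyz": [0, 0, -10], "delta_rot": [0, 0, 0]}

```text
clock: 10.5
position: [510.1, -90.1, 217.4]
ee_rot: [-0.289, 0.957, 0.0, 0.0]
contact_force: [-0.1, -0.1, 0.0]
gripper_width: -0.1
```

```bash
python3 -c "
from bench import get_image,nets,telemetry,workorder
import cv2
p=get_image('scene')
for l in ['lever_press','lever_pivot','flap_pin','ball_center','trough_end','orange_cap','step_gauge','steel_dome']:
    r=nets.pinpoint(p,l);print(l,r[:1])
cv2.imwrite('pics/scene6.png',p['frame'])
i=p['frame'][180:335,200:460];cv2.imwrite('pics/scc6.png',cv2.resize(i,None,fx=3,fy=3))
print(telemetry.read_state()['clock'],telemetry.read_state()['contact_force'])
"
```

```text
lever_press [{'xyz': [506.3, -92.7, 81.6], 'confidence': 0.85}]
lever_pivot [{'xyz': [642.4, -5.1, 77.8], 'confidence': 0.59}]
flap_pin [{'xyz': [725.7, 51.9, 91.5], 'confidence': 0.58}]
ball_center [{'xyz': [600.1, 52.6, 48.9], 'confidence': 0.54}]
trough_end [{'xyz': [599.9, 50.4, 49.9], 'confidence': 0.76}]
orange_cap [{'xyz': [526.5, 112.0, -0.8], 'confidence': 0.94}]
step_gauge [{'xyz': [591.6, -173.4, 0.7], 'confidence': 0.68}]
steel_dome [{'xyz': [726.3, -54.4, -2.0], 'confidence': 0.6}]
10.95 [ 0.11867958 -0.72720201 -0.36661874]
```

View pics/scc6.png

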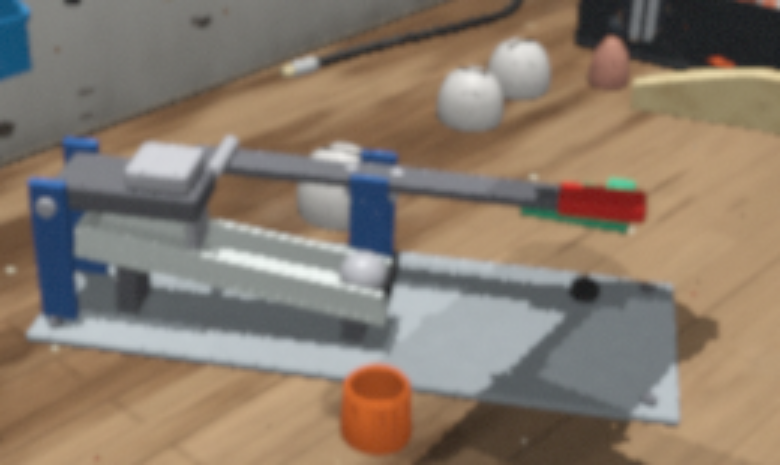

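```bash
python3 -c "
from bench import workorder
print(workorder.job_done())"
```

```text
the job is handed in; nothing more can be done
None
```

I pressed the red grip down about 45 mm with shut fingers and held it until the ball had rolled to the rubber stop. I then eased the lever up over about 1.7 s, backed off 100 mm above the grip, and handed the job in at about 11 s. No verdict was reported.

- **End state:** In the last picture the flap is closed and the lever level, with the press point at about z = 82 mm. The pivot and flap pin are about 102 mm apart (limit 115 mm). The ball is within about 3 mm of its stop place.
- **Contact and bystanders:** The fingers are clear, with about 0 N on the tool. The three bystanders are where the first pictures showed them, within the networks' error.
- **Checks that disagreed:** The networks gave a few wrong points. On one later look, the top view put `lever_press` at another place on the bench. I used the grip's outline in the top view instead, and it agreed with the other readings and the sizes in the text.
- **Not measured:** I saw the flap's closing only in pictures and did not measure its speed. The lift ran at about 24 mm/s, with the fingers still carrying load at the last reading, about 5 mm below the rest height.

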